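# Hold a sprung tool-chest lid just under its balance point

## Robot

A 6-joint arm with a two-finger parallel gripper is mounted at the origin on the work surface. World frame = base frame: x ahead of the robot, y to its left, z up, the work surface at z = 0. Lengths are in m, angles in degrees, forces in N, time in s.
With the tool pointing down it reaches from about 0.35 to 0.875 m from the base axis. Payload 4.2 kg.
Tool frame: the origin (TCP) lies midway between the tips of the shut fingers; the grasp point (between the pads) lies 19 mm behind it; z points along the fingers, y is the line along which they close (so a half turn about z gives the same grasp; the last joint's range is limited). The gripper opens to 87 mm and grips with 3 to 60 N. Pads are 19 mm wide; open, the fingers measure 117 mm over their backs; the gripper's body (75 mm by 190 mm) begins 51 mm behind the grasp point.
Start: joints at [87.812, 22.042, 0.453, 0, -68.411, -14.817], TCP at [0.183, 0.598, 0.223] pointing down, gripper open.
Joint ranges: [-179.83, 179.83], [-69.29, 118.12], [-61.27, 80.66], [-181.25, 117.63], [-171.15, -9.14], [-177.46, 177.46]. Speed limits (degrees/s): [159.86, 159.86, 180, 180, 180, 180].

## Interface

Orientations are given as [roll, pitch, yaw] about the fixed x, y, z axes, in that order (R = Rz(yaw) Ry(pitch) Rx(roll)).
In Python, from workcell import env gives the robot as it stands. The module is installed in compiled form; this text tells all that it offers. Calls block until the motion is done:
- env.goto(position, orientation): joint-space move of the TCP to a pose.
- env.move_straight(position, rotation=None, rate=0.15, force_limit=None): straight line of the TCP; rotation=None keeps the orientation; rate is the mean speed in m/s. With force_limit (N) it stops when the force on the tool has changed by that much, and returns True; else False.
- env.set_joints(angles): joint-space move.
- env.gripper_to(opening, grasp_force=None): opening from 0.0 (shut) to 1.0 (fully open); grasp_force is the grip in N (None keeps the last); returns when the fingers have stopped.
- env.dwell(seconds).
- env.inverse_kinematics(position, orientation): joint angles nearest the present ones, or None.
- env.read_state(): the state.
- env.grab_frame(name): name is "scene" or "side" or "wrist"; returns a dict with "image" (420x560x3 uint8, blue, green, red), "fx", "fy", "cx", "cy" (pixels), "position" and "orientation" of the camera in the world. Camera axes: x right, y up, looking along -z (the intrinsics and any distortion apply to the point x, -y, -z); pixel columns grow to the right and rows downward; lengths in m; the calibration is good to about 2 mm. A picture is of the moment at which its call begins. There is no depth.
A pose or a line that the arm cannot do raises env.Unreachable and nothing moves.
- env.close_job(): hands the job in; it is judged then, once.
Trained networks look in a picture, given as the dict that the camera call returned (one of the last four; its "shot" number tells which), for a name from the list of things; names that differ only in an ending like _2 or _b are one class to them, and where a whole thing is asked for, a point or a joint stands for the part that bears it (a point fixed in the world has none). Each returns a list of dicts, best first, with "score" (0 to 1); they miss things now and then, are a little off and sometimes report something else, mostly with a low value. They report only what shows in the picture. A call takes as long as a camera call.
- env.search_frame(picture, thing): "xyz" ([x, y, z] in m, in world coordinates, good to about 4 mm: the middle of the surface that is visible of it).
- env.trace(picture, thing): "mask" (420x560 bool, what is visible of it).
The state is a dict: "clock": time; "joint_positions": joint angles; "qvel": joint speeds; "joint_torque": joint torques, N m; "position": TCP position; "tool_rot": TCP orientation; "force": force on the tool from outside, world axes, zero at the start; "wrist_torque": the same for the moment, N m; "opening": opening from 0.0 (shut) to 1.0 (fully open); "finger_force": force on a finger pad.
Only numpy, scipy, OpenCV 4.12 (cv2) and the standard library are available. Lean on these libraries where they do the work, as an engineer would, in place of code of your own. Each camera call takes 0.05 s, during which the arm holds its last target. There are 200 camera calls.

## Task

The spring hinge of the blue tool chest has to be checked: pull the steel bolt by its red knob, right back under its guide to its stop, clear of the lid, and leave it there. Then take the orange grab bar and raise the lid some ten degrees past its balance point, ease it back and finish still holding the bar, with the lid at rest five to ten degrees below the balance point, for a colleague to look at the spring. Never let the lid swing right open or drop, and leave the tape measure, the glue bottle and the battery where they are.

Things in the scene. Friction and masses are not known exactly. Their poses are not given: they have to be found in the camera images.
- chest: Blue tool chest fixed on the bench, 210 deep (x) x 370 wide (y) x 110 mm high. Origin: centre of its underside; x points from front (grab bar) to back (hinge), y along the front, z up. From y = -185 to -40 mm its top is a fixed deck at z = 110 mm; from y = -34 to +181 mm the sprung lid covers it, top at z = 108 mm; there the front wall lies at x = -90 mm, flush with the lid's edge.
- guide (a point): Steel bolt guide on the chest's deck, a bridge 48 mm in chest x, 30 mm in y, 19 mm high, at chest x = -50, y = -85 mm; this point is the centre of its top. The bolt runs under it along chest y.
- lid (a joint): Angle of the sprung lid (blue plate 190 x 215 x 8 mm, 0.87 kg with bar), rad: 0 shut, grows as its front rises, 1.6 = stop, right open. Balance point 0.95 (54 degrees): below it the lid sinks shut, above it the spring swings it open, each with up to 1.5 N at the bar; it never stays where it is left. It cannot open while the bolt's head lies over it.
- lid_hinge (a point): Middle of the lid's hinge axis, at the chest's back edge: chest x = +100, y = +73 mm, 104 mm above the bench. The axis runs along chest y; the lid stretches from here to the front.
- grab_bar (a point): Orange round bar, 12 mm thick, 132 mm long, along chest y, on two dark stays (60 mm either side of its middle) 46 mm in front of the lid's front edge: 40 mm free between them. This point: bar centre, 236 mm from the hinge axis; lid shut, it is straight in front of lid_hinge and as high (104 mm above the bench). It circles about the hinge as the lid opens.
- bolt_knob (a point): Upright red round knob, 18 mm thick, of the loose steel bolt; point on its axis 31 mm above the deck, 17 mm below the knob's top, 23 mm above the bolt's plate (24 wide, 8 mm thick). The bolt (0.1 to 0.2 kg) lies on the deck along chest y. Pulled along chest -y, away from the lid, it slides 26 to 36 mm until its head meets the guide and stops it; about 1 to 2 N.
- bolt_tip (a point): End of the bolt's head (40 mm wide, 20 mm long, 8 mm thick), 118 mm from the knob's axis on the lid side (+y). At the start it lies over the lid's side edge by about 10 to 20 mm (lid edge: chest y = -34 mm); pulled right back it is at about chest y = -50 mm.
- tape_mid (a point): Bystander: yellow tape measure, 36 x 50 x 45 mm high, on the deck; point at its centre. Leave alone.
- glue_mid (a point): Bystander: white glue bottle with red cap, 52 mm across, 140 mm high, on the bench beyond the lid's side of the chest; point at its centre. Leave alone.
- battery_mid (a point): Bystander: black and blue power-tool battery, 70 x 100 x 58 mm high, on the bench beside the deck; point 25 mm above the bench. Leave alone.

How it is judged (in metres and radians):
On the way, in this order (a step that is already met when the one before it is completed fails the run):
1. the bolt is pulled back clear of the lid (y of bolt_tip in the frame of chest below -0.039 m), for 0.2 s.
2. the lid is held by its bar, past its balance point (value of joint lid above 1.03 rad and contact force between the fingers and lid above 0.05 N and distance between the grasp point and grab_bar below 0.09 m), for 0.2 s.
At the end, for the whole second after the job is handed in: The fingers hold the lid near its grab bar (over 0.05 N, grasp point within 90 mm of the bar's centre), at rest (under 0.08 rad/s) between 0.70 and 0.93 rad (balance point: 0.95); the bolt lies back in its guide, its head at least 5 mm clear of the lid's edge (value of joint lid between 0.7 and 0.93 rad and velocity of joint lid between -0.08 and 0.08 rad/s and contact force between the fingers and lid above 0.05 N and distance between the grasp point and grab_bar below 0.09 m and y of bolt_tip in the frame of chest between -0.06 and -0.039 m and z of bolt_tip in the frame of chest between 0.105 and 0.125 m); the arm keeps its last pose, push and grip.
It fails at once if the lid swings right open (past 1.45 rad) (value of joint lid above 1.45 rad).
It fails at once if the lid flies or drops (faster than 2.5 rad/s) (velocity of joint lid above 2.5 rad/s or velocity of joint lid below -2.5 rad/s).
It fails at once if the tape is moved more than 30 mm (distance of tape_mid from where it was at the start of the episode above 0.03 m).
It fails at once if the glue is moved more than 30 mm (distance of glue_mid from where it was at the start of the episode above 0.03 m).
It fails at once if the battery is moved more than 30 mm (distance of battery_mid from where it was at the start of the episode above 0.03 m).
It also fails if it takes over 54 s, if anything falls off the work surface, if the arm or the gripper's body presses on something with over 40 N, if the wrist force passes 120 N, or if a joint passes its speed limit or range.

## Working session

There is one attempt and no reset: what is moved stays moved. The work goes in short steps, each a Python script; the robot and the scene stay as the last script left them, time stands still between calls to the robot, and variables do not carry over. Pictures are saved under pics/ and viewed, at most 10 in all, crops included, and the job is handed in when it is done.

```bash
mkdir -p pics
cat > h.py <<'E'
import numpy as np, cv2
from workcell import env
from scipy.spatial.transform import Rotation as R
E
python3 - <<'E'
from h import *
ims=[]
for c in ("scene","side"):
    p=env.grab_frame(c); ims.append(p["image"])
    print(c,np.round(p["position"],3),p["orientation"])
    for t in ("chest","guide","lid_hinge","grab_bar","bolt_knob","bolt_tip","tape_mid","glue_mid","battery_mid"):
        print(t,[(np.round(d["xyz"],3).tolist(),round(d["score"],2)) for d in env.search_frame(p,t)[:2]])
cv2.imwrite("pics/a.png",ims[0]);cv2.imwrite("pics/b.png",ims[1])
print(env.read_state())
E
```

```text
scene [1.131 0.151 0.789] [ 36.96411344  -1.0454807  100.25072811]
chest [([0.68, 0.132, 0.109], 0.96), ([0.685, 0.013, 0.152], 0.43)]
guide [([0.685, 0.132, 0.11], 0.71)]
lid_hinge [([0.663, 0.187, 0.11], 0.86)]
grab_bar [([0.66, 0.19, 0.11], 0.56)]
bolt_knob [([0.564, 0.011, 0.116], 0.77)]
bolt_tip [([0.565, 0.01, 0.114], 0.9), ([0.683, 0.134, 0.113], 0.19)]
tape_mid [([0.688, 0.014, 0.152], 0.82), ([0.79, 0.381, 0.095], 0.66)]
glue_mid [([0.789, 0.38, 0.092], 0.89), ([0.564, 0.007, 0.116], 0.34)]
battery_mid [([0.603, -0.152, 0.038], 0.8)]
side [ 0.002 -0.59   0.729] [ 55.73310403  -0.78541651 -42.20143717]
chest [([0.593, 0.031, 0.103], 0.95)]
guide [([0.592, 0.03, 0.106], 0.77)]
lid_hinge [([0.641, 0.18, 0.106], 0.68)]
grab_bar [([0.638, 0.175, 0.103], 0.81)]
bolt_knob [([0.554, -0.01, 0.117], 0.7)]
bolt_tip [([0.556, -0.011, 0.117], 0.58)]
tape_mid [([0.67, 0.001, 0.145], 0.65)]
glue_mid [([0.772, 0.382, 0.088], 0.62)]
battery_mid [([0.567, -0.173, 0.039], 0.81)]
{'clock': 1.0, 'joint_positions': array([ 8.78116962e+01,  2.20399917e+01,  4.52347979e-01,  1.18516722e-03,
       -6.84092550e+01, -1.48175990e+01]), 'qvel': array([-0.03538088,  0.01421647, -0.02347086, -0.01148421,  0.04518693,
       -0.16829481]), 'joint_torque': array([ 1.62752126e-04, -3.90475953e+01,  1.87623954e+01,  4.22420248e+00,
        1.55229704e-02, -2.67981272e-05]), 'position': array([0.18276047, 0.59766917, 0.22256904]), 'tool_rot': array([-1.79996720e+02, -2.72277344e-04, -1.70054667e+01]), 'force': array([ 0.59992431, -0.35453412, -0.03474561]), 'wrist_torque': array([ 0.02386734, -0.03735832, -0.0091558 ]), 'finger_force': 0.0, 'opening': 0.9975230491973546}
```

View pics/a.png

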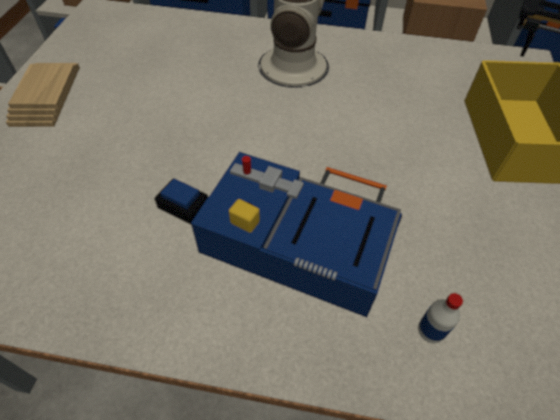

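View pics/b.png

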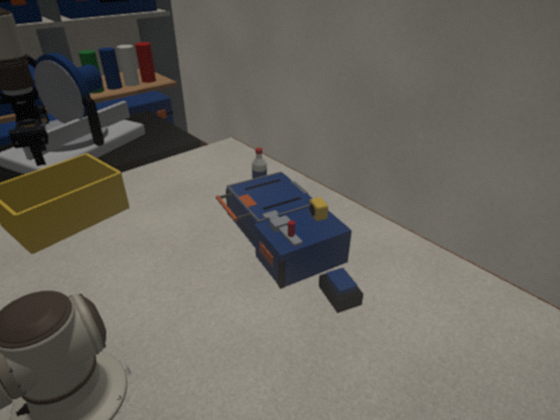

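The scene view shows the chest with its front facing the robot: bar from (328,170) to (385,186), knob at (247,163), guide at (270,179), tape at (244,214). The side view shows the bar at (217,197)–(237,218) and the knob at (292,229). Next I'll segment the bar and knob by colour and triangulate them.

```bash
cat >> h.py <<'E'
def cam(p): return np.array(p["position"]),R.from_euler('xyz',p["orientation"],degrees=True)
def onplane(p,uv,z):
    o,r=cam(p); uv=np.atleast_2d(uv).astype(float)
    d=r.apply(np.c_[(uv[:,0]-p["cx"])/p["fx"],-(uv[:,1]-p["cy"])/p["fy"],-np.ones(len(uv))])
    return o+d*((z-o[2])/d[:,2])[:,None]
def blob(p,lo,hi,box):
    h=cv2.cvtColor(p["image"],cv2.COLOR_BGR2HSV); m=cv2.inRange(h,lo,hi)
    k=np.zeros_like(m); x0,y0,x1,y1=box; k[y0:y1,x0:x1]=1
    n,l,s,_=cv2.connectedComponentsWithStats(m*k)
    i=1+np.argmax(s[1:,4]); v,u=np.nonzero(l==i); return np.c_[u,v]
E
python3 - <<'E'
from h import *
P={c:env.grab_frame(c) for c in("scene","side")}
print(P["scene"].keys())
for c,bb,kb in(("scene",(315,155,395,200),(235,145,260,180)),("side",(205,185,239,225),(283,215,302,240))):
    p=P[c]
    uv=blob(p,(3,120,90),(20,255,255),bb); w=onplane(p,uv,.106)[:,:2]
    m=w.mean(0); U,S,V=np.linalg.svd(w-m); t=(w-m)@V[0]
    print(c,"bar",len(uv),uv.min(0),uv.max(0),"mid",m+V[0]*(t.max()+t.min())/2,"mean",m,"len",np.ptp(t),"dir",np.degrees(np.arctan2(V[0][1],V[0][0])))
    uv=blob(p,(0,130,50),(8,255,255),kb)
    uv2=blob(p,(172,130,50),(180,255,255),kb)
    a=np.r_[uv,uv2]
    print("knob",len(a),a.min(0),a.max(0),a.mean(0),onplane(p,a.mean(0),.137))
# chest/bolts corners in scene
p=P["scene"]
print("corners",onplane(p,[(239,154),(196,220),(373,293),(401,209)],.109).round(3))
ok=np.hstack([cv2.resize(P["scene"]["image"][135:315,180:420],None,fx=3.3,fy=3.3,interpolation=cv2.INTER_CUBIC)])
cv2.imwrite("pics/c.png",ok)
E
```

```text
dict_keys(['image', 'fx', 'fy', 'cx', 'cy', 'position', 'orientation', 'shot'])
scene bar 280 [326 167] [385 188] mid [0.51553061 0.21192732] mean [0.51581519 0.21321681] len 0.12998164175796306 dir -102.4452275325656
knob 105 [242 156] [250 173] [246.21904762 163.88571429] [[ 0.54937468 -0.01363368  0.137     ]]
side bar 97 [217 196] [236 219] mid [0.51749827 0.21163368] mean [0.5163664  0.20652219] len 0.13176314039500098 dir 77.51414245088546
knob 57 [288 221] [293 235] [290.96491228 227.21052632] [[ 0.5601246  -0.00860344  0.137     ]]
corners [[ 0.499 -0.043  0.109]
 [ 0.686 -0.083  0.109]
 [ 0.777  0.262  0.109]
 [ 0.583  0.308  0.109]]
```

View pics/c.png

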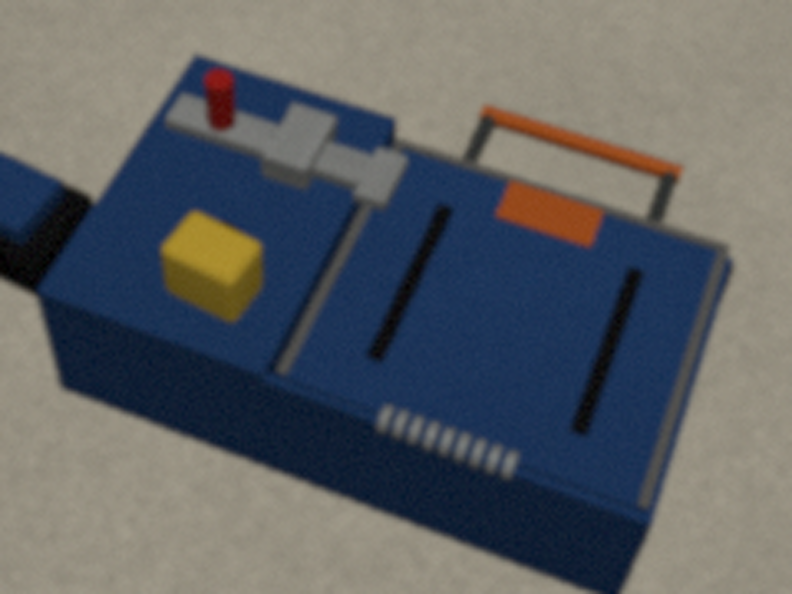

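The crop fits a chest yaw of −12.5°. The bar's middle is about (0.5165, 0.212), 130 mm long as specified. The knob at chest x = −50 gives (0.555, −0.012), which matches both cameras. Now move over the knob and take a closer look.

```bash
cat >> h.py <<'E'
YAW=np.radians(-12.5); cx=np.array([np.cos(YAW),np.sin(YAW),0]); cy=np.array([-np.sin(YAW),np.cos(YAW),0])
BAR=np.array([.5165,.2118,.104]); O=BAR+.136*cx-.073*cy; O[2]=0; H=BAR+.236*cx
def W(x,y,z): return O+x*cx+y*cy+np.array([0,0,z])
def C(w): d=np.asarray(w)-O; return np.array([d@cx,d@cy,d[2]])
E
python3 - <<'E'
from h import *
print(O,W(-.05,-.137,.141))
tgt=W(-.05,-.137,.25)
for y in (77.5,-102.5): print(y,env.inverse_kinematics(tgt,[180,0,y]),env.inverse_kinematics(H+[-.103,.02,.3],[180,0,y]))
q=[env.inverse_kinematics(tgt,[180,0,y]) for y in (77.5,-102.5)]
c=[abs(np.array(a)-env.read_state()["joint_positions"]).max() if a is not None else 999 for a in q]
yaw=(77.5,-102.5)[int(np.argmin(c))]; print("yaw",yaw)
env.gripper_to(.7)
env.goto(tgt,[180,0,yaw])
p=env.grab_frame("wrist"); cv2.imwrite("pics/d.png",p["image"])
for t in ("bolt_knob","guide","bolt_tip"): print(t,[(np.round(d["xyz"],3),C(d["xyz"]).round(3),round(d["score"],2)) for d in env.search_frame(p,t)[:2]])
h=cv2.cvtColor(p["image"],cv2.COLOR_BGR2HSV); m=cv2.inRange(h,(0,130,50),(8,255,255))|cv2.inRange(h,(172,130,50),(180,255,255))
v,u=np.nonzero(m); print(len(u),u.min(),u.max(),v.min(),v.max(),p["position"],p["orientation"],env.read_state()["clock"])
E
```

```text
[0.63347617 0.1110946  0.        ] [ 0.55500914 -0.01183597  0.141     ]
77.5 [ 15.50805686  14.15402283  -6.95209932   0.         -68.89387785
 151.99194314] [ 29.50145443  23.90850452  28.45481555   0.         -94.54631102
 137.99854557]
-102.5 [ 15.50805686  14.15402283  -6.95209932   0.         -68.89387785
 -28.00805686] [ 29.50145443  23.90850452  28.45481555   0.         -94.54631102
 -42.00145443]
yaw -102.5
bolt_knob [(array([ 0.557, -0.012,  0.118]), array([-0.048, -0.137,  0.118]), 0.83)]
guide [(array([ 0.6  , -0.007,  0.114]), array([-0.008, -0.123,  0.114]), 0.67)]
bolt_tip [(array([ 0.555, -0.008,  0.119]), array([-0.05 , -0.133,  0.119]), 0.66)]
676 228 366 191 360 [ 0.53754182 -0.09006889  0.4124292 ] [-1.70676981e+01  4.86687396e-02  1.67562494e+02] 4.5917
```

View pics/d.png

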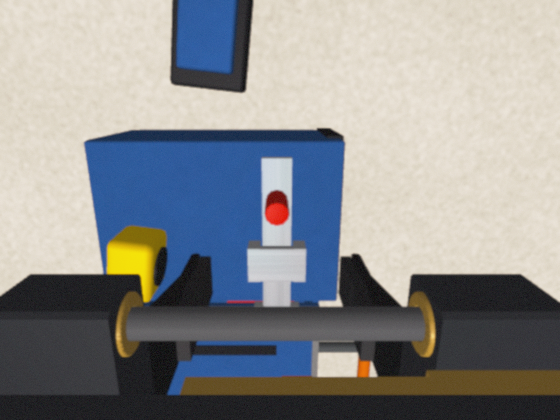

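The wrist view shows the knob upright with its top at about (277,213), and the guide's top at (247–306, 248–281). The tape is well off to the left and the bolt is square to the chest. Now I'll measure the knob top on z = 0.158, grasp it and pull.

Run:
```python
from h import *
p=env.grab_frame("wrist")
k=onplane(p,(277,213),.158)[0]; g=onplane(p,[(277,264)],.129)[0]
print("knob",C(k),"guide",C(g))
kx,ky=C(k)[:2]
if abs(kx+.05)>.008 or abs(ky+.137)>.012: raise SystemExit("check")
r=[180,0,-102.5]
env.move_straight(W(kx,ky,.18),rate=.15)
env.move_straight(W(kx,ky,.141-.017),rate=.08,force_limit=8)
print(env.read_state()["position"])
env.gripper_to(0,20); s=env.read_state(); print(s["opening"]*87,s["finger_force"])
b=C(s["position"]); 
hit=env.move_straight(W(b[0],b[1]-.045,b[2]),rate=.03,force_limit=8)
s=env.read_state(); print(hit,C(s["position"])-b,s["force"],s["opening"]*87,s["clock"])
```

```text
knob [-0.05130903 -0.13871068  0.158     ] guide [-0.05154132 -0.08558511  0.129     ]
[ 0.55389451 -0.01315066  0.12452921]
17.361673062770464 19.999952036887407
True [ 2.48758183e-04 -2.96453673e-02 -4.82444086e-06] [-0.75490394  2.77551947  2.13450612] 17.180573503209228 7.9
```

The bolt stopped after 29.6 mm, which puts the tip at about y = −50 mm as expected. Release, check, and move to the bar.

Run:
```python
from h import *
env.gripper_to(.7)
s=env.read_state()["position"]; env.move_straight([s[0],s[1],.25],rate=.2)
b=C(env.read_state()["position"])
p=env.grab_frame("wrist")
h=cv2.cvtColor(p["image"],cv2.COLOR_BGR2HSV); m=cv2.inRange(h,(0,130,50),(8,255,255))|cv2.inRange(h,(172,130,50),(180,255,255)); m[240:]=0
v,u=np.nonzero(m);print("red",u.min(),u.max(),v.min(),v.max(),"top",C(onplane(p,((u.min()+u.max())/2,v.max()-10),.158)[0]))
im1=p["image"]
r=[180,0,-102.5]
env.gripper_to(.45)
env.goto(BAR+[0,0,.14],r)
p=env.grab_frame("wrist"); cv2.imwrite("pics/e.png",np.hstack([cv2.resize(im1,(400,300)),cv2.resize(p["image"],(400,300))]))
uv=blob(p,(3,120,90),(20,255,255),(0,0,560,420)); w=np.array([C(x) for x in onplane(p,uv,.106)])
print("bar box",uv.min(0),uv.max(0),w.min(0),w.max(0), "want x -.136 y .073")
p2=env.grab_frame("scene"); cv2.imwrite("pics/f.png",cv2.resize(p2["image"][100:320,150:430],None,fx=2.7,fy=2.7))
print(env.read_state()["opening"]*87,env.read_state()["clock"])
```

```text
red 262 284 194 228 top [-0.05092106 -0.16704286  0.158     ]
bar box [127 371] [531 393] [-0.38757108  0.24395915  0.106     ] [0.0106937  0.27009648 0.106     ] want x -.136 y .073
39.01862395940098 11.5167
```

View pics/e.png

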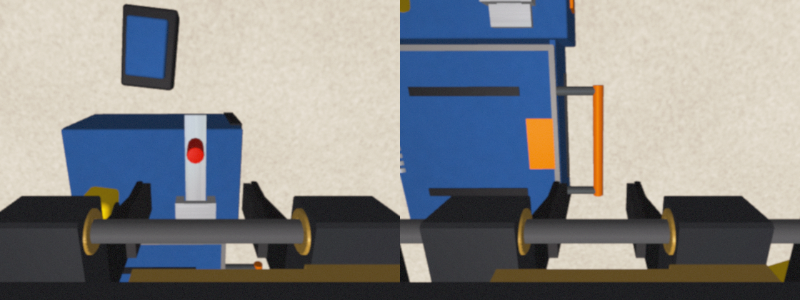

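View pics/f.png

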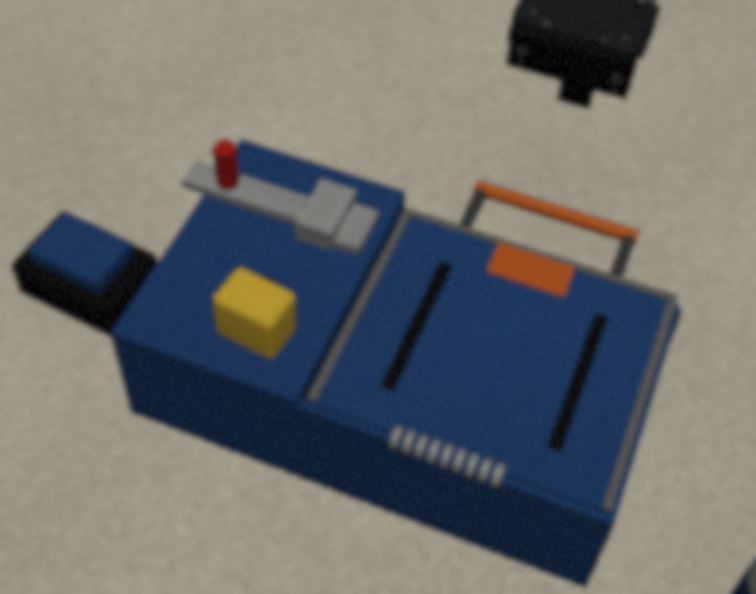

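The bolt lies back against its guide, clear of the lid, and tape and battery haven't moved. In the wrist view (full resolution) the bar is centred at about column 278, rows 119–273, midway between the fingers. Descend, grip, and lift along the arc.

Run:
```python
from h import *
p=env.grab_frame("wrist")
uv=blob(p,(3,120,90),(20,255,255),(255,100,300,300)); w=np.array([C(x) for x in onplane(p,uv,.107)])
m=(w.min(0)+w.max(0))/2; print("bar mid",m,np.ptp(w,axis=0))
x=m[0]
if abs(x+.136)>.006 or abs(m[1]-.073)>.01: raise SystemExit("check")
x=(x-.136)/2
env.move_straight(W(x,.073,.15),rate=.15)
print(env.move_straight(W(x,.073,.104-.019),rate=.08,force_limit=8))
env.gripper_to(0,15); s=env.read_state(); print(s["opening"]*87,s["finger_force"],C(s["position"]),s["clock"])
```

```text
bar mid [-0.13699674  0.07425895  0.107     ] [1.13227460e-02 1.33080766e-01 1.11022302e-16]
False
11.248975790469602 14.996892660856247 [-0.13718972  0.072963    0.08495541] 13.9
```

```bash
cat >> h.py <<'E'
def lidto(a,rate=.08):
    return env.move_straight(W(.0995-.236*np.cos(a),.073,.085+.236*np.sin(a)),rate=rate,force_limit=20)
E
python3 - <<'E'
from h import *
for a in np.arange(.1,1.13,.1).tolist()+[1.12]:
    if a>1.12: continue
    hit=lidto(a); s=env.read_state(); print(round(a,2),hit,s["force"].round(1),round(s["opening"]*87,1),round(s["clock"],2))
    if hit or s["opening"]*87<8: break
p=env.grab_frame("scene"); cv2.imwrite("pics/g.png",cv2.resize(p["image"][60:320,150:430],None,fx=2.2,fy=2.2))
E
```

```text
0.1 False [-4.2  3.7 -1.7] 11.1 14.34
0.2 False [-5.4  2.9 -1.1] 11.5 14.78
0.3 False [-6.6  4.9  0.6] 11.3 15.22
0.4 False [-6.9  3.8  0.9] 11.5 15.67
0.5 False [-8.9  4.8  3.9] 11.4 16.11
0.6 False [-10.6   4.    6.6] 11.7 16.55
0.7 False [-12.6   4.6   8.6] 11.2 16.99
0.8 False [-11.4   3.8  11.8] 11.4 17.43
0.9 False [-8.5  3.5  9.7] 11.4 17.88
1.0 False [-5.4  2.6  8.7] 11.4 18.32
1.1 False [-1.7  2.1  6.7] 11.6 18.76
1.12 False [-2.5  1.6  6.7] 11.5 19.01
```

View pics/g.png

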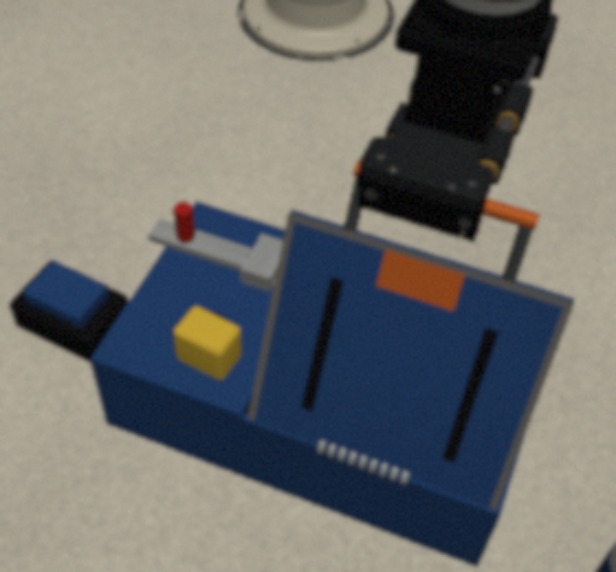

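The lid is up about 64°, with the bar in the fingers; bolt, tape and battery are undisturbed. Now hold briefly, then ease back to 0.82 rad and check the angle by picture.

Run:
```python
from h import *
env.dwell(.4)
for a in (1.05,.97,.89,.82): lidto(a,.05)
env.dwell(.5)
s=env.read_state(); c=C(s["position"]); print(c,"ang",np.arctan2(c[2]-.085,.0995-c[0]),"r",np.hypot(c[2]-.085,.0995-c[0]),s["force"].round(1),s["finger_force"],s["opening"]*87,s["clock"])
p=env.grab_frame("scene"); cv2.imwrite("pics/h.png",cv2.resize(p["image"][60:320,150:430],None,fx=2.2,fy=2.2))
# predicted bar ends in the crop for angle check
o,r=cam(p)
for a in (.70,.82,.93):
    for y in(.139,):
        d=r.inv().apply(W(.1-.236*np.cos(a),y,.104+.236*np.sin(a))-o)
        u=p["cx"]+p["fx"]*d[0]/-d[2]; v=p["cy"]+p["fy"]*-d[1]/-d[2]; print(a,((u-150)*2.2).round(),((v-60)*2.2).round())
```

```text
[-0.06149526  0.07297992  0.25910163] ang 0.824490433737531 r 0.2371304543963706 [-4.8  1.5  5.5] 15.000316947698593 11.256363881721285 21.975
0.7 541.0 209.0
0.82 541.0 207.0
0.93 540.0 209.0
```

View pics/h.png

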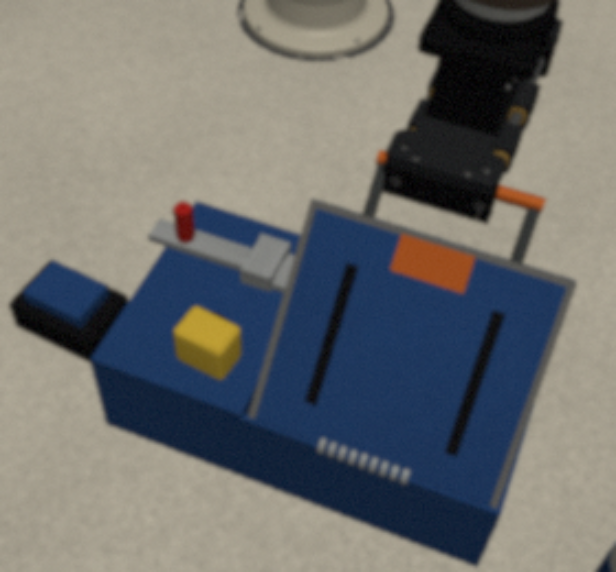

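The lid is held at about 0.82 rad with its bar end at (542,203), close to the predicted (541,207). Bolt, tape and battery are in order, so I'll hand it in.

```bash
python3 -c "
from h import *
print(env.close_job())"
```

```text
the job is handed in; nothing more can be done
None
```

I handed the job in (verdict not shown): the bolt is back at its stop clear of the lid; I raised the lid to about 1.12 rad, eased it back, and the gripper still holds the bar with the lid at about 0.82 rad (7° below balance); tape and battery stayed put, and the arm kept clear of the glue.

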